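Load the tube block into the shaker and set its speed dial

ROBOT

A 6-joint arm with a two-finger parallel gripper is mounted at the origin on the work surface. World frame = base frame: x ahead of the robot, y to its left, z up, the work surface at z = 0. Lengths are in mm, angles in rad, forces in N, time in s.
With the tool pointing down it reaches from about 350 to 1000 mm from the base axis. Payload 7.1 kg.
Tool frame: the origin (TCP) lies at the very end of the fingers, on their centre line; the grasp point (between the pads) lies 19 mm behind it (robot.grip_point_offset is the distance from the TCP to the grasp point, in mm); x points along the fingers, y is the direction in which the jaws open and shut, and the axes are right-handed (so a half turn about x gives the same grasp; the last joint's range is limited). The gripper opens to 85 mm and grips with 20 to 120 N. Pads are 22 mm wide; open, the fingers measure 114 mm over their backs; the gripper's body (76 mm by 85 mm) begins 54 mm behind the grasp point. The pads swing forward as they close: fully open they stand 13 mm farther back than shut.
Start: joints at [1.266, 0.423, 1.63, -0, 1.089, -0.019], TCP at [176.171, 599.64, 231.319] pointing down, gripper open.
Joint ranges: [-3, 3], [-0.9, 2.11], [0.09, 2.58], [-1.31, 4.45], [0.11, 2.69], [-2.54, 2.54]. Speed limits (rad/s): [2.39, 2.39, 3.01, 3.14, 3.14, 3.14].

INTERFACE

Orientations are given as a unit quaternion [w, x, y, z].
In Python, from plant import robot gives the robot as it stands.
- The arm moves only by the shell command python3 -m jog 'ROWS' [OPENING]. ROWS is JSON, a list of rows, each an object of numbers: "dx", "dy", "dz": the shift along the world's x, y, z in cm; "yaw": the turn about the world's z in rad. A call has 1 to 8 rows; each row shifts and turns the pose as measured when the row begins; what a row does not reach is not made up. A row lasts 1/12 s, in which the tool goes at most 41.7 mm and 7.16 degrees, less where a joint would pass 70% of its speed; a pose out of reach is approached as far as the arm can. A call with a gripper value outside its range is refused whole. OPENING is the gripper's target within -1 to 1 (fully open at 1, half-way at 0, shut at -1), set as the call begins (- or left out, the last holds). The fingers move at their own pace and stop on an object; the grip force is fixed at half the most. Time passes only in rows, so rows that do not move let the fingers close. It gives the time, the measured TCP pose, the force and the opening at its end, in the units of the state.
- robot.sense(): the state, without advancing time (a new reading comes with each control period).
- robot.grab_frame(name): name is "scene" or "top" or "wrist"; returns the picture (480x640x3 uint8, red, green, blue); there is no depth.
- robot.get_calibration(name): a dict with "fx", "fy", "cx", "cy" (pixels), "origin" and "rotation" of the camera in the world. Camera axes: x right, y up, looking along -z (the intrinsics and any distortion apply to the point x, -y, -z); pixel columns grow to the right and rows downward; lengths in mm; the calibration is good to about 2 mm. A picture is of the moment at which its call begins: read the wrist's pose just before it. get_calibration takes no time and is no camera call; for the wrist camera it gives the pose at the moment of the call.
- robot.job_done(): hands the job in, once; it reports no verdict.
The state is a dict: "t": time; "joint_pos": joint angles; "joint_velocities": joint speeds; "joint_efforts": joint torques, N m; "ee_pos": TCP position; "eef_rot": TCP orientation; "ft_force": force on the tool from outside, world axes, zero at the start; "moment": the same for the moment, N m; "width": opening from 0.0 (shut) to 1.0 (fully open).
Only numpy, scipy, OpenCV 4.12 (cv2) and the standard library are available. Lean on these libraries where they do the work, as an engineer would, in place of code of your own. Each camera call takes 0.05 s, during which the arm holds its last target. There are 200 camera calls.

TASK

Take the metal tube block with the blue caps out of the blue rack and seat it flat in the shaker's holder, between the two upright end plates, keeping it upright and without dropping it; the rack and the holder leave different sides of it free, so set it down on the bench in between and take it again the other way. Then turn the shaker's black dial clockwise, click by click, to the green mark (the fifth click from off) without going past that click, and let go. Leave the orange-capped block and everything else where it is.

Things in the scene. Friction and masses are not known exactly. Their poses are not given: they have to be found in the camera images.
- block: Bright aluminium block with eight blue-capped tubes, 64 mm (its x) by 44 mm (its y) by 45 mm high, caps 8 mm higher; about 0.32 kg. Origin: centre of its underside, z up. It starts in either of the rack's two bays, its long faces close beside the bay walls, so that only its two end faces (64 mm apart) can be gripped.
- other_block: A second block of the same make and size with orange caps, in the other bay: a bystander, to be left there.
- rack: Blue plastic rack fixed to the bench: base 66 mm (its x) by 124 mm (its y), 6 mm thick; three walls along x, 56 mm long, 6 mm thick, tops 48 mm above the bench, make two bays centred at y = +28 and -28 mm, each 50 mm wide and open at both x ends. The blocks stand on the base. Origin: centre of its underside.
- pad: Thin light-blue bench pad, 150 mm (x) by 120 mm (y), flat on the bench (practically no thickness), clear: the place to set the block down and take it again. Origin: its centre. It lies between rack and shaker.
- shaker: White shaker housing fixed to the bench, 200 mm (its x) by 270 mm (its y), top face 90 mm above the bench. Origin: centre of its underside. On its top: the holder at y = +60 mm and the dial at y = -75 mm.
- holder (a point): Centre of the holder's floor, 94 mm above the bench, axes as the shaker's. The block sits on it, 64 mm side along y, either way round. End plates (50 mm in x, 6 mm thick, 42 mm high) with inner faces at y = +-35 mm, 3 mm clear of its ends; low lips (60 mm in y, 5 mm thick, 5 mm high), inner faces at x = +-25 mm. So only its long faces (44 mm apart) can be gripped there, above the lips.
- dial_grip (a point): On the dial's upright axis, 117 mm above the bench, halfway up its grip bar. Its x axis points along the bar towards the white pointer and turns with the dial. The dial: black disc of 48 mm diameter with a bar on it 44 mm long (x), 14 mm wide (y), from 101 mm to 133 mm above the bench.
- dial (a joint): Dial angle, rad: 0 at off (red mark, a firm stop), growing clockwise seen from above; clicks every 30 degrees (0.5236 rad), the fifth (green mark) at 2.618, end stop at 4.712. A spring detent (0.15 N m at most) pulls it into the nearest click when let go; the crest lies halfway between clicks. It starts at off, first or second click.
- reagent_a: White reagent bottle, 42 mm diameter, 85 mm high, bystander. Origin: centre of its underside.
- reagent_b: White reagent bottle like the other, bystander.
- jar: Clear jar, 64 mm diameter, 60 mm high, bystander. Origin: centre of its underside.
- tip_box: Yellow tip box 120 x 80 x 50 mm, bystander. Origin: centre of its underside.
- spatula: Spatula, 170 mm long, lying on the bench, bystander.
- beaker: Clear beaker, 60 mm diameter, 70 mm high, bystander. Origin: centre of its underside.
Not all that is in view belongs to the job. What is shaped like the block but pink is not meant.

How it is judged (in metres and radians):
On the way, in this order (a step that is already met when the one before it is completed fails the run):
1. the blue-capped block stands released and seated in the holder while the dial is still at or below its second click (x of block in the frame of holder between -0.006 and 0.006 m and y of block in the frame of holder between -0.006 and 0.006 m and z of block in the frame of holder below 0.003 m and angle between block's own z axis and vertical below 0.06 rad and linear speed of block below 0.03 m/s and contact force between the fingers and block below 0.1 N and value of joint dial below 1.4 rad), for 0.2 s.
2. the dial is at the fifth click, block still seated (x of block in the frame of holder between -0.006 and 0.006 m and y of block in the frame of holder between -0.006 and 0.006 m and z of block in the frame of holder below 0.003 m and angle between block's own z axis and vertical below 0.06 rad and linear speed of block below 0.03 m/s and value of joint dial between 2.468 and 2.768 rad), for 0.2 s.
At the end, for the whole second after the job is handed in: The blue-capped block stands at rest in the holder: origin within 6 mm in x and in y of the holder's centre, underside at most 3 mm above its floor, upright within 0.06 rad, let go; the dial rests let go at the fifth click (2.618 rad +-0.15) (all of step 2 and contact force between the fingers and block below 0.1 N and contact force between the fingers and shaker below 0.1 N); the robot touches nothing.
It fails at once if the dial is turned past the fifth click (more than halfway to the sixth) (value of joint dial above 2.9 rad).
It fails at once if the blue-capped block is dropped (falling free faster than 0.5 m/s) (linear speed of block above 0.5 m/s and contact force between the fingers and block below 0.05 N).
It fails at once if the blue-capped block is tipped more than 0.6 rad (angle between block's own z axis and vertical above 0.6 rad).
It fails at once if the orange-capped block is moved more than 20 mm (distance of other_block from where it was at the start of the episode above 0.02 m).
It fails at once if a bystander is moved more than 30 mm (distance of any of reagent_a, reagent_b, jar, tip_box, spatula, beaker from where it was at the start of the episode above 0.03 m).
It also fails if it takes over 64 s, if anything falls off the work surface, if the arm or the gripper's body presses on something with over 40 N, if the wrist force passes 120 N, or if a joint passes its speed limit or range.

## Working session

There is one attempt and no reset: what is moved stays moved. The work goes in short steps, Python scripts to look and compute and a shell command to move; the robot and the scene stay as the last step left them, time stands still between calls to the robot, and variables do not carry over. Pictures are saved under pics/ and viewed, on a budget of 10 in all, crops included, one or two more only if the job needs it, and the job is handed in when it is done.

```bash
mkdir -p pics; ls
python3 - <<'E'
from plant import robot
import cv2,numpy as np
s=robot.sense();print(s['t'],s['ee_pos'],s['eef_rot'],s['width'])
for n in ('top','scene'):
    im=robot.grab_frame(n);cv2.imwrite(f'pics/{n}0.png',im[:,:,::-1]);c=robot.get_calibration(n);print(n,c)
E
```

```text
pics
0.0 [175.9907855  599.12504664 230.53481158] [ 0.6997946   0.10015809  0.70000346 -0.10124735] 0.998494124098835
top {'fx': 506.95117620052474, 'fy': 506.95117620052474, 'cx': 323.90241099258003, 'cy': 240.24782584692593, 'origin': array([ 366.25519298,   93.43499533, 1219.95137946]), 'rotation': array([ 0.70973075,  0.05138386, -0.06722266, -0.69937334])}
scene {'fx': 619.2387460923196, 'fy': 619.2387460923196, 'cx': 319.66879930341395, 'cy': 246.08050612617797, 'origin': array([1115.27042317, -954.19708675, 1109.84698972]), 'rotation': array([0.88110663, 0.40116052, 0.10195413, 0.2287503 ])}
```

View pics/top0.png

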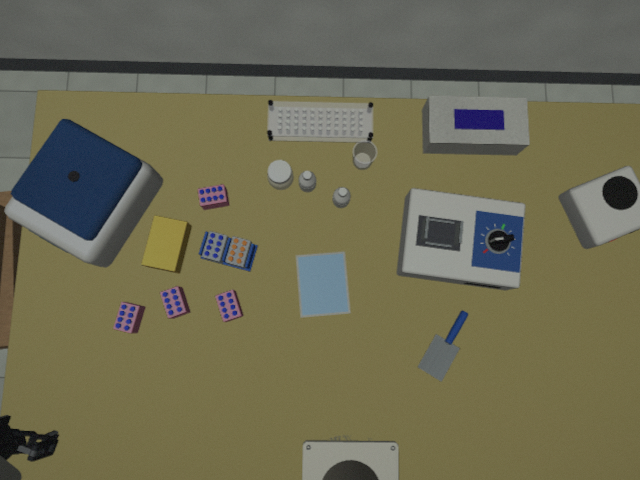

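View pics/scene0.png

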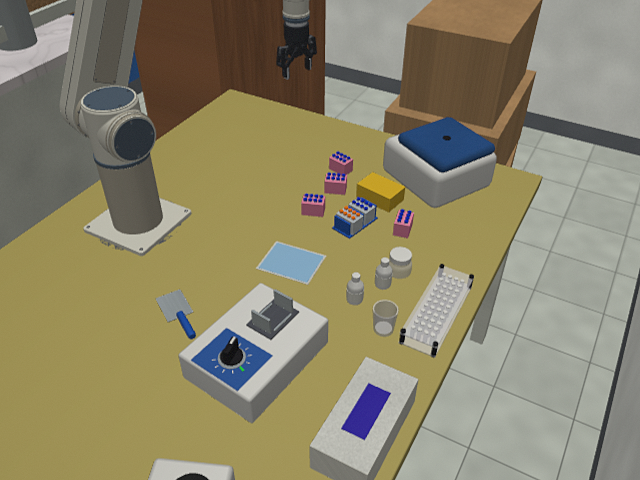

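The top view shows the rack near (228,250), with the blue-capped block in its left bay at (214,245) and the orange one at (239,250). The pad is near (323,284), the holder at (440,232) and the dial at (498,240), with its white pointer to the right. Next I'll turn these into world coordinates.

```bash
cat > h.py <<'E'
import numpy as np,cv2
from scipy.spatial.transform import Rotation as R
def rot(c): q=np.array(c['rotation']);return R.from_quat(np.r_[q[1:],q[0]]).as_matrix()
def p2w(c,uv,z):
    uv=np.atleast_2d(uv).astype(float)
    d=np.c_[(uv[:,0]-c['cx'])/c['fx'],-(uv[:,1]-c['cy'])/c['fy'],-np.ones(len(uv))]@rot(c).T
    o=np.array(c['origin']);return o+d*((z-o[2])/d[:,2])[:,None]
def w2p(c,P):
    q=(np.atleast_2d(P)-np.array(c['origin']))@rot(c)
    return np.c_[c['cx']+c['fx']*q[:,0]/-q[:,2],c['cy']+c['fy']*q[:,1]/q[:,2]]
def comps(m,amin=4,amax=1e9):
    n,l,st,ce=cv2.connectedComponentsWithStats(m.astype(np.uint8))
    return [(ce[i],st[i,4],l==i) for i in range(1,n) if amin<=st[i,4]<=amax]
def tool(s):
    q=s['eef_rot'];r=R.from_quat(np.r_[q[1:],q[0]]).as_matrix();return r
E
python3 - <<'E'
from h import *
from plant import robot
c=robot.get_calibration('top');im=cv2.imread('pics/top0.png');hsv=cv2.cvtColor(im,cv2.COLOR_BGR2HSV)
H,S,V=[hsv[:,:,i].astype(int) for i in range(3)]
def sub(m,x0,x1,y0,y1):
    o=np.zeros_like(m);o[y0:y1,x0:x1]=m[y0:y1,x0:x1];return o
for n,m,z in [('pad',sub((H>90)&(H<115)&(V>140)&(S>60),290,360,245,325),0),('panel',sub((H>95)&(H<125)&(S>120),465,530,205,280),90),
  ('holder',sub((V<120)&(S<80),412,468,205,260),94),('white',sub((S<40)&(V>140),395,535,180,295),90),('rack',sub((H>95)&(H<130)&(S>120),195,262,225,275),20),('orange',sub((H<20)&(S>110),225,255,230,270),53)]:
    cs=comps(m,30)
    if n=='orange':
        yy,xx=np.nonzero(m);print(n,p2w(c,[xx.mean(),yy.mean()],z));continue
    for ce,a,mm in cs[:2] if n!='white' else [max(cs,key=lambda t:t[1])]:
        pts=np.argwhere(mm)[:,::-1].astype(np.float32);r=cv2.minAreaRect(pts);b=cv2.boxPoints(r)
        w=p2w(c,b,z);print(n,a,np.round(p2w(c,[r[0]],z),0)[0],'corners',np.round(w[:,:2]).tolist(),np.round(np.linalg.norm(w[1]-w[0])),np.round(np.linalg.norm(w[2]-w[1])))
m=sub((H>105)&(H<130)&(S>130),200,227,230,262)
yy,xx=np.nonzero(m);print('bluecaps?',p2w(c,[xx.mean(),yy.mean()],53))
big=cv2.resize(im[190:290,180:280],None,fx=4,fy=4,interpolation=cv2.INTER_CUBIC);b2=cv2.resize(im[180:300,395:535],None,fx=3.4,fy=3.4,interpolation=cv2.INTER_CUBIC)
b2=b2[:400];b2=cv2.copyMakeBorder(b2,0,400-b2.shape[0],0,0,cv2.BORDER_CONSTANT)
cv2.imwrite('pics/crop.png',np.hstack([big,b2])[:,:800])
print(tool(robot.sense()))
E
```

```text
pad 2515 [467.  69.   0.] corners [[530.0, 129.0], [541.0, 22.0], [405.0, 10.0], [394.0, 115.0]] 108.0 137.0
panel 1907 [ 563. -327.   90.] corners [[502.0, -265.0], [633.0, -281.0], [625.0, -390.0], [494.0, -372.0]] 132.0 109.0
holder 1383 [ 579. -192.   94.] corners [[550.0, -135.0], [621.0, -146.0], [608.0, -249.0], [538.0, -238.0]] 71.0 105.0
white 5193 [ 570. -252.   90.] corners [[492.0, -105.0], [682.0, -132.0], [650.0, -403.0], [461.0, -368.0]] 192.0 273.0
rack 55 [559. 355.  20.] corners [[533.0, 365.0], [586.0, 351.0], [585.0, 346.0], [532.0, 359.0]] 54.0 6.0
rack 87 [540. 301.  20.] corners [[510.0, 310.0], [573.0, 308.0], [572.0, 292.0], [509.0, 295.0]] 63.0 16.0
orange [[536.80734993 269.71391702  53.        ]]
bluecaps? [[546.01693762 325.52176943  53.        ]]
[[-4.21453656e-04  2.81928338e-01  9.59435373e-01]
 [-1.35255836e-03  9.59434420e-01 -2.81928652e-01]
 [-9.99998996e-01 -1.41651219e-03 -2.30326140e-05]]
```

View pics/crop.png

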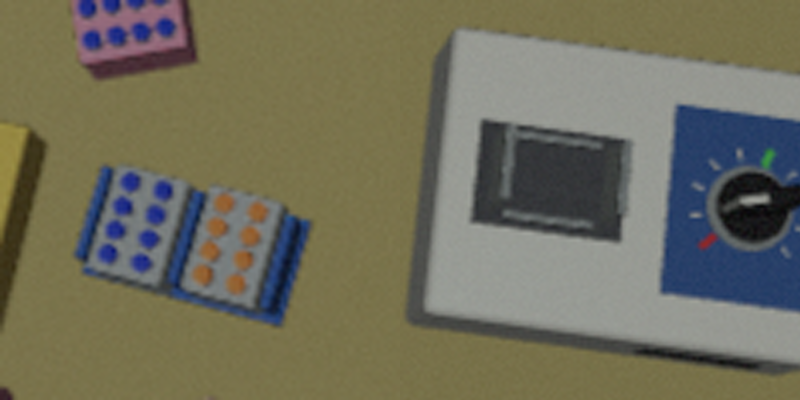

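The bay walls and orange/blue caps put the block near (546,325) with a yaw of about -0.2. The holder is near (579,-192) and the dial near (563,-327). In the crop the pointer points left and slightly down, which would be about the first click. I'll move above the block.

```bash
python3 -m jog '[{"dx":3,"dy":-2.2,"yaw":-0.12},{"dx":3,"dy":-2.2,"yaw":-0.12},{"dx":3,"dy":-2.2,"yaw":-0.12},{"dx":3,"dy":-2.2,"yaw":-0.12},{"dx":3,"dy":-2.2,"yaw":-0.12},{"dx":3,"dy":-2.2,"yaw":-0.12},{"dx":3,"dy":-2.2,"yaw":-0.12},{"dx":3,"dy":-2.2,"yaw":-0.12}]' 1
python3 -m jog '[{"dx":3,"dy":-2.2,"yaw":-0.12},{"dx":3,"dy":-2.2,"yaw":-0.12},{"dx":3,"dy":-2.2,"yaw":-0.12},{"dx":3,"dy":-2.2,"yaw":-0.12},{"dx":0}]'
```

```text
invalid input
invalid input
```

```bash
python3 -m jog '[{"dx":3,"dy":-2.2,"dz":0,"yaw":-0.12},{"dx":3,"dy":-2.2,"dz":0,"yaw":-0.12},{"dx":3,"dy":-2.2,"dz":0,"yaw":-0.12},{"dx":3,"dy":-2.2,"dz":0,"yaw":-0.12},{"dx":3,"dy":-2.2,"dz":0,"yaw":-0.12},{"dx":3,"dy":-2.2,"dz":0,"yaw":-0.12},{"dx":3,"dy":-2.2,"dz":0,"yaw":-0.12},{"dx":3,"dy":-2.2,"dz":0,"yaw":-0.12}]' 1
```

```text
t: 0.77
ee_pos: [416.9, 418.2, 227.5]
eef_rot: [0.567, 0.419, 0.57, -0.422]
ft_force: [0.6, 0.4, -0.3]
width: 0.999
```

```bash
python3 -m jog '[{"dx":3,"dy":-2.2,"dz":0,"yaw":-0.12},{"dx":3,"dy":-2.2,"dz":0,"yaw":-0.12},{"dx":3,"dy":-2.2,"dz":0,"yaw":-0.12},{"dx":3,"dy":-2.2,"dz":0,"yaw":-0.12},{"dx":0.8,"dy":-0.4,"dz":0,"yaw":-0.05},{"dx":0,"dy":0,"dz":0,"yaw":0},{"dx":0,"dy":0,"dz":0,"yaw":0}]' 1
python3 - <<'E'
from h import *
from plant import robot
s=robot.sense();r=tool(s);print(s['ee_pos'],'jaw deg',np.degrees(np.arctan2(r[1,1],r[0,1])))
c=robot.get_calibration('wrist');print(c)
im=robot.grab_frame('wrist');cv2.imwrite('pics/w1.png',im[:,:,::-1])
E
```

```text
t: 1.35
ee_pos: [555.1, 313.6, 224.9]
eef_rot: [-0.427, -0.56, -0.43, 0.564]
ft_force: [-0.6, -0.4, -0.0]
width: 1.003
[555.11252262 313.59814137 224.86776924] jaw deg -15.34375738217064
{'fx': 355.71839987938716, 'fy': 355.71839987938716, 'cx': 318.63267878882016, 'cy': 235.30457910838848, 'origin': array([579.01614808, 392.77601881, 367.20500338]), 'rotation': array([ 0.97791945, -0.16020657,  0.02503795, -0.13183513])}
```

View pics/w1.png

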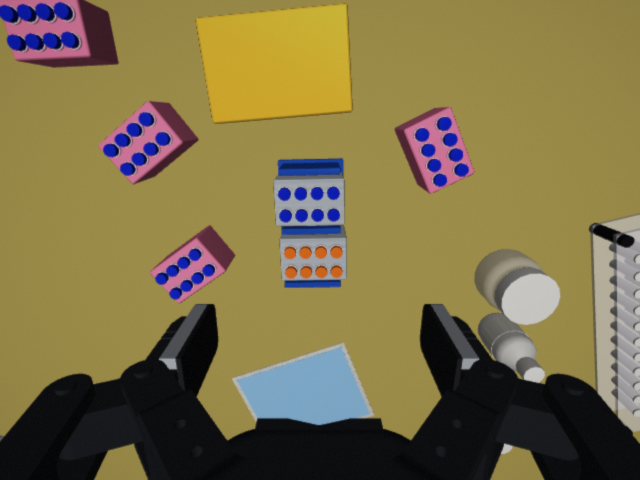

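The wrist view shows the blue caps at about x 285–334, y 194–216, nearly square to the jaws, with the orange-capped block just below them. I'll measure the caps.

```bash
cat >> h.py <<'E'
def caps(im,c,z,roi,hue=(108,130)):
    hsv=cv2.cvtColor(im,cv2.COLOR_BGR2HSV).astype(int);m=(hsv[...,0]>hue[0])&(hsv[...,0]<hue[1])&(hsv[...,1]>150)&(hsv[...,2]>90)
    o=np.zeros_like(m);x0,x1,y0,y1=roi;o[y0:y1,x0:x1]=m[y0:y1,x0:x1]
    cs=comps(o,25,5000);P=np.array([k[0] for k in cs]);print(np.c_[P,[k[1] for k in cs]].round(1).tolist())
    return p2w(c,P,z)[:,:2]
def pose(W):
    r=cv2.minAreaRect(W.astype(np.float32));b=cv2.boxPoints(r);e=[b[1]-b[0],b[2]-b[1]];l=[np.linalg.norm(k) for k in e]
    L=e[int(np.argmax(l))];a=np.degrees(np.arctan2(L[1],L[0]));a=(a+90)%180-90
    print('n',len(W),'mean',W.mean(0).round(1),'rect',l,'long axis deg',round(a,2));return W.mean(0),a
E
python3 - <<'E'
from h import *
from plant import robot
c=robot.get_calibration('wrist');im=cv2.imread('pics/w1.png')
pose(caps(im,c,58,(270,350,186,223)))
s=robot.sense();print(s['ee_pos'])
E
```

```text
[[316.7, 193.2, 120.0], [333.0, 192.8, 117.0], [283.9, 193.8, 117.0], [300.3, 193.5, 115.0], [317.1, 215.0, 112.0], [333.2, 214.7, 113.0], [285.0, 215.5, 111.0], [301.0, 215.2, 111.0]]
n 8 mean [548.1 323.4] rect [np.float32(43.40408), np.float32(19.969381)] long axis deg -14.15
[554.67774737 313.87903589 224.82086565]
```

```bash
python3 -m jog '[{"dx":-0.66,"dy":0.95,"dz":-2,"yaw":0.02},{"dx":0,"dy":0,"dz":-3,"yaw":0},{"dx":0,"dy":0,"dz":-3,"yaw":0},{"dx":0,"dy":0,"dz":-3,"yaw":0},{"dx":0,"dy":0,"dz":-1,"yaw":0},{"dx":0,"dy":0,"dz":0,"yaw":0}]' 1
python3 - <<'E'
from h import *
from plant import robot
s=robot.sense();r=tool(s);print(s['ee_pos'],'jaw deg',np.degrees(np.arctan2(r[1,1],r[0,1])), r[:,0])
c=robot.get_calibration('wrist');im=robot.grab_frame('wrist')[:,:,::-1].copy();cv2.imwrite('pics/w2.png',im)
print(w2p(c,[548.1,323.4,58]));pose(caps(im,c,58,(220,430,100,480)))
E
```

```text
t: 1.9
ee_pos: [541.7, 330.4, 103.7]
eef_rot: [-0.439, -0.553, -0.442, 0.554]
ft_force: [-0.4, 0.3, 0.4]
width: 0.998
[541.68295077 330.37755303 103.72064063] jaw deg -13.00260147704782 [-0.00397908  0.00233675 -0.99998935]
[[330.6365508  275.63975672]]
[[329.6, 202.9, 710.0], [333.3, 224.3, 977.0], [294.0, 258.8, 295.0], [319.2, 259.2, 295.0], [344.6, 259.8, 294.0], [369.8, 260.4, 293.0], [294.0, 290.2, 277.0], [318.5, 290.5, 278.0], [343.0, 291.0, 282.0], [367.6, 291.6, 275.0], [330.7, 308.7, 821.0], [327.7, 381.5, 536.0]]
n 12 mean [547.9 321.6] rect [np.float32(43.3845), np.float32(118.13371)] long axis deg 75.6
```

```bash
python3 -m jog '[{"dx":0.4,"dy":-0.4,"dz":0,"yaw":-0.01},{"dx":0,"dy":0,"dz":0,"yaw":0},{"dx":0,"dy":0,"dz":0,"yaw":0}]'
```

```text
t: 2.2
ee_pos: [547.2, 328.4, 108.6]
eef_rot: [0.437, 0.556, 0.439, -0.554]
ft_force: [-0.8, 0.2, 0.1]
width: 1.0
```

```bash
cat > st.py <<'E'
from h import *
from plant import robot
s=robot.sense();r=tool(s);print('t',round(s['t'],2),s['ee_pos'].round(1),'jaw',np.degrees(np.arctan2(r[1,1],r[0,1])).round(2),'tilt',r[:2,0].round(4),'w',round(s['width'],3),'F',np.round(s['ft_force'],1),'q',np.round(s['joint_pos'],2))
E
python3 -m jog '[{"dx":0.1,"dy":-0.4,"dz":0,"yaw":0},{"dx":0,"dy":0,"dz":0,"yaw":0},{"dx":0,"dy":0,"dz":0,"yaw":0}]'; python3 st.py
```

```text
t: 2.45
ee_pos: [550.5, 324.8, 112.5]
eef_rot: [0.437, 0.559, 0.439, -0.552]
ft_force: [0.4, -0.2, 0.2]
width: 1.0
t 2.45 [550.5 324.8 112.5] jaw -13.48 tilt [0.006  0.0082] w 1.0 F [ 0.4 -0.2  0.2] q [0.51 0.59 1.67 0.01 0.87 0.74]
```

```bash
for i in 1 2; do python3 -m jog '[{"dx":0,"dy":0,"dz":0,"yaw":0},{"dx":0,"dy":0,"dz":0,"yaw":0}]'>/dev/null; python3 st.py;done
```

```text
t 2.62 [551.2 324.7 113.6] jaw -13.52 tilt [0.0075 0.009 ] w 1.004 F [0.6 0.2 1. ] q [0.51 0.58 1.67 0.01 0.87 0.74]
t 2.78 [551.3 324.6 113.8] jaw -13.53 tilt [0.0077 0.0091] w 1.001 F [-0.  -0.3  0.5] q [0.51 0.58 1.67 0.01 0.87 0.74]
```

```bash
python3 -m jog '[{"dx":-0.2,"dy":-0.1,"dz":-1,"yaw":0},{"dx":-0.1,"dy":0,"dz":-1,"yaw":-0.01},{"dx":0,"dy":0,"dz":-1.5,"yaw":0},{"dx":0,"dy":0,"dz":-1.5,"yaw":0},{"dx":0,"dy":0,"dz":-1,"yaw":0},{"dx":0,"dy":0,"dz":-0.5,"yaw":0},{"dx":0,"dy":0,"dz":0,"yaw":0},{"dx":0,"dy":0,"dz":0,"yaw":0}]'>/dev/null; python3 st.py; python3 -m jog '[{"dx":0,"dy":0,"dz":0,"yaw":0},{"dx":0,"dy":0,"dz":0,"yaw":0}]'>/dev/null; python3 st.py
```

```text
t 3.45 [545.6 322.7  40.6] jaw -14.25 tilt [0.0043 0.0071] w 1.005 F [ 0.3  0.1 -0. ] q [0.51 0.69 1.7  0.01 0.75 0.76]
t 3.62 [545.8 322.9  41. ] jaw -14.25 tilt [0.0046 0.0072] w 1.002 F [ 0.1 -0.4  0.3] q [0.51 0.69 1.7  0.01 0.75 0.76]
```

```bash
python3 -m jog '[{"dx":0.2,"dy":0,"dz":-0.7,"yaw":0},{"dx":0,"dy":0,"dz":-0.7,"yaw":0},{"dx":0,"dy":0,"dz":-0.6,"yaw":0},{"dx":0,"dy":0,"dz":-0.3,"yaw":0},{"dx":0,"dy":0,"dz":0,"yaw":0},{"dx":0,"dy":0,"dz":0,"yaw":0}]'>/dev/null; python3 st.py; python3 -m jog '[{"dx":0,"dy":0,"dz":0,"yaw":0},{"dx":0,"dy":0,"dz":0,"yaw":0},{"dx":0,"dy":0,"dz":0,"yaw":0},{"dx":0,"dy":0,"dz":0,"yaw":0},{"dx":0,"dy":0,"dz":0,"yaw":0},{"dx":0,"dy":0,"dz":0,"yaw":0}]' -1 >/dev/null; python3 st.py
```

```text
t 4.12 [549.4 323.5  17.4] jaw -14.26 tilt [0.0079 0.0091] w 1.003 F [ 0.3 -0.2  1.3] q [0.51 0.72 1.7  0.01 0.71 0.76]
t 4.62 [549.3 323.6  17.6] jaw -14.27 tilt [0.0077 0.0092] w 0.738 F [ 0.8  0.2 -0.7] q [0.51 0.72 1.7  0.01 0.71 0.76]
```

```bash
python3 -m jog '[{"dx":0,"dy":0,"dz":0.4,"yaw":0},{"dx":0,"dy":0,"dz":0.8,"yaw":0},{"dx":0,"dy":0,"dz":1.2,"yaw":0},{"dx":0,"dy":0,"dz":1.6,"yaw":0},{"dx":0,"dy":0,"dz":1.6,"yaw":0},{"dx":0,"dy":0,"dz":1.2,"yaw":0},{"dx":0,"dy":0,"dz":0.8,"yaw":0},{"dx":0,"dy":0,"dz":0.2,"yaw":0}]'>/dev/null; python3 st.py
python3 - <<'E'
from h import *
from plant import robot
im=robot.grab_frame('wrist')[:,:,::-1].copy();cv2.imwrite('pics/w3.png',im)
E
```

```text
t 5.28 [546.7 322.1 101.2] jaw -14.26 tilt [0.0034 0.0067] w 0.739 F [-0.7  0.  -3.2] q [0.51 0.6  1.69 0.01 0.85 0.76]
```

View pics/w3.png

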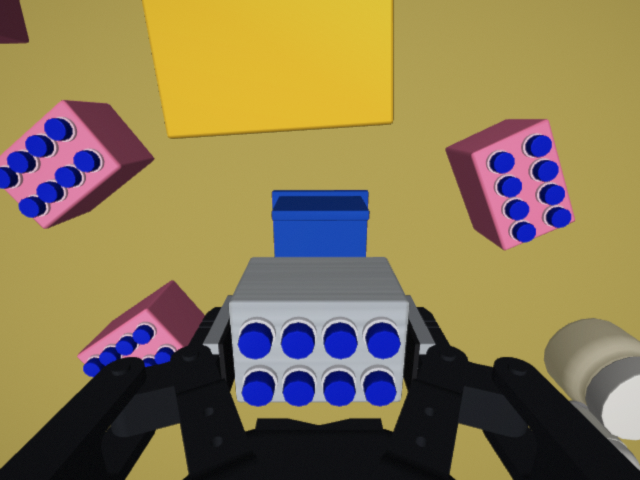

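The block is held level between the end faces, and a z force of -3.2 N matches its weight. I'll carry it to the pad.

```bash
python3 -m jog '[{"dx":-0.3,"dy":-1,"dz":0.3,"yaw":0},{"dx":-0.6,"dy":-2,"dz":0,"yaw":0},{"dx":-0.9,"dy":-3,"dz":0,"yaw":0},{"dx":-0.9,"dy":-3,"dz":0,"yaw":0},{"dx":-0.9,"dy":-3,"dz":0,"yaw":0},{"dx":-0.9,"dy":-3,"dz":0,"yaw":0},{"dx":-0.9,"dy":-3,"dz":0,"yaw":0},{"dx":-0.9,"dy":-2.5,"dz":0,"yaw":0}]'>/dev/null; python3 st.py
python3 -m jog '[{"dx":-0.5,"dy":-1.5,"dz":0,"yaw":0},{"dx":-0.2,"dy":-1,"dz":0,"yaw":0},{"dx":-0.1,"dy":-0.5,"dz":-0.5,"yaw":0},{"dx":0,"dy":0,"dz":-0.8,"yaw":0},{"dx":0,"dy":0,"dz":-1,"yaw":0},{"dx":0,"dy":0,"dz":-1,"yaw":0},{"dx":0,"dy":0,"dz":-0.8,"yaw":0},{"dx":0,"dy":0,"dz":-0.4,"yaw":0}]'>/dev/null; python3 st.py
```

```text
t 6.0 [477.9 111.2 101.9] jaw -13.81 tilt [0.0019 0.0072] w 0.739 F [-0.4 -0.7 -3.1] q [0.2  0.43 2.01 0.01 0.7  0.43]
t 6.67 [465.5  75.7  51.2] jaw -14.03 tilt [-0.0025  0.006 ] w 0.74 F [-0.9  0.4 -3.6] q [0.13 0.51 2.06 0.01 0.57 0.37]
```

```bash
python3 -m jog '[{"dx":0,"dy":0,"dz":-0.7,"yaw":0},{"dx":0,"dy":0,"dz":-0.8,"yaw":0},{"dx":0,"dy":0,"dz":-0.7,"yaw":0},{"dx":0,"dy":0,"dz":-0.5,"yaw":0},{"dx":0,"dy":0,"dz":-0.3,"yaw":0},{"dx":0,"dy":0,"dz":-0.1,"yaw":0},{"dx":0,"dy":0,"dz":0,"yaw":0},{"dx":0,"dy":0,"dz":0,"yaw":0}]'>/dev/null; python3 st.py
```

```text
t 7.33 [465.2  77.4  14.3] jaw -13.85 tilt [-0.0055  0.0057] w 0.739 F [-0.4  0.9 -4.4] q [0.14 0.59 2.06 0.01 0.49 0.37]
```

```bash
python3 -m jog '[{"dx":0,"dy":0,"dz":-0.2,"yaw":0},{"dx":0,"dy":0,"dz":-0.1,"yaw":0},{"dx":0,"dy":0,"dz":0,"yaw":0}]'>/dev/null; python3 st.py
```

```text
t 7.58 [465.9  77.4  12. ] jaw -13.86 tilt [-0.0036  0.006 ] w 0.739 F [-0.7  0.3 -4.3] q [0.14 0.6  2.06 0.01 0.49 0.37]
```

```bash
python3 -m jog '[{"dx":0,"dy":0,"dz":-0.15,"yaw":0},{"dx":0,"dy":0,"dz":-0.05,"yaw":0},{"dx":0,"dy":0,"dz":0,"yaw":0}]'>/dev/null; python3 st.py
```

```text
t 7.83 [466.5  77.4  12.3] jaw -13.87 tilt [-0.0016  0.0063] w 0.741 F [ 0.1  0.4 -3.8] q [0.14 0.6  2.06 0.01 0.48 0.37]
```

```bash
python3 -m jog '[{"dx":0,"dy":0,"dz":-0.2,"yaw":0},{"dx":0,"dy":0,"dz":-0.1,"yaw":0},{"dx":0,"dy":0,"dz":-0.05,"yaw":0}]'>/dev/null; python3 st.py
```

```text
t 8.08 [466.8  77.4  11.7] jaw -13.88 tilt [0.0001 0.0065] w 0.739 F [-0.3  0.3 -2.8] q [0.14 0.6  2.06 0.01 0.48 0.36]
```

```bash
python3 -m jog '[{"dx":0,"dy":0,"dz":0,"yaw":0},{"dx":0,"dy":0,"dz":0,"yaw":0},{"dx":0,"dy":0,"dz":0,"yaw":0},{"dx":0,"dy":0,"dz":0.2,"yaw":0},{"dx":0,"dy":0,"dz":0.6,"yaw":0},{"dx":0,"dy":0,"dz":1.2,"yaw":0},{"dx":0,"dy":0,"dz":2,"yaw":0},{"dx":0,"dy":0,"dz":2.5,"yaw":0}]' 1 >/dev/null; python3 st.py
python3 -m jog '[{"dx":0,"dy":0,"dz":2.5,"yaw":0},{"dx":0,"dy":0,"dz":1.5,"yaw":0.1},{"dx":0,"dy":0,"dz":1,"yaw":0.12},{"dx":0,"dy":0,"dz":0.5,"yaw":0.12},{"dx":0,"dy":0,"dz":0,"yaw":0.12},{"dx":0,"dy":0,"dz":0,"yaw":0.12},{"dx":0,"dy":0,"dz":0,"yaw":0.12},{"dx":0,"dy":0,"dz":0,"yaw":0.12}]' >/dev/null; python3 st.py
python3 -m jog '[{"dx":0,"dy":0,"dz":0,"yaw":0.12},{"dx":0,"dy":0,"dz":0,"yaw":0.12},{"dx":0,"dy":0,"dz":0,"yaw":0.12},{"dx":0,"dy":0,"dz":0,"yaw":0.12},{"dx":0,"dy":0,"dz":0,"yaw":0.08},{"dx":0,"dy":0,"dz":0,"yaw":0.05},{"dx":0,"dy":0,"dz":0,"yaw":0},{"dx":0,"dy":0,"dz":0,"yaw":0}]' >/dev/null; python3 st.py
python3 - <<'E'
from h import *
from plant import robot
c=robot.get_calibration('wrist')
im=robot.grab_frame('wrist')[:,:,::-1].copy();cv2.imwrite('pics/w4.png',im)
print(w2p(c,[[466.8,77.4,53],[500,77.4,53]]))
E
```

```text
t 8.75 [465.   77.1  75.8] jaw -13.88 tilt [-0.0063  0.0056] w 1.002 F [0.6 0.1 0.6] q [0.13 0.46 2.05 0.01 0.63 0.37]
t 9.42 [468.   77.5 142.8] jaw 34.82 tilt [0.0022 0.0048] w 1.004 F [-0.6  0.3  0.1] q [ 0.14  0.34  2.02  0.01  0.78 -0.48]
t 10.08 [467.9  77.4 146.2] jaw 71.57 tilt [0.0011 0.0059] w 0.999 F [-0.3 -0.3 -0.2] q [ 0.14  0.33  2.02  0.01  0.79 -1.12]
[[316.49150895 236.26639714]
 [331.05361401 277.2535938 ]]
```

View pics/w4.png

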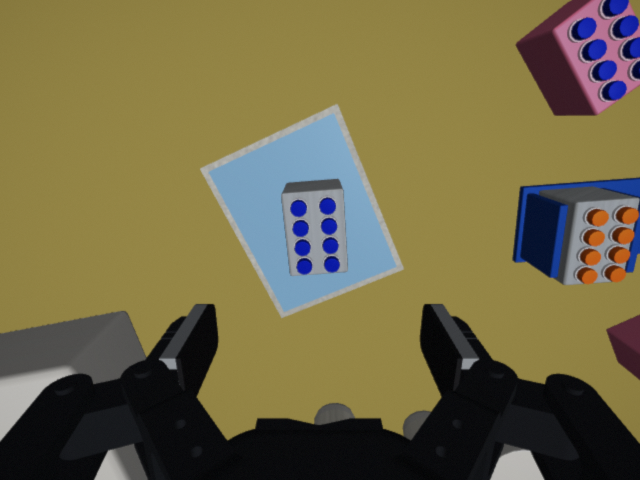

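The block stands upright on the pad with its caps at about x 298–332, y 206–266. I'll measure it.

Run:
```python
from h import *
from plant import robot
c=robot.get_calibration('wrist');im=cv2.imread('pics/w4.png')
pose(caps(im,c,52,(280,350,185,276)))
```

```text
[[327.3, 205.7, 202.0], [298.2, 208.1, 203.0], [328.7, 226.0, 189.0], [300.2, 228.2, 192.0], [330.0, 245.7, 183.0], [302.1, 247.8, 183.0], [331.7, 264.5, 176.0], [304.0, 266.5, 171.0]]
n 8 mean [467.4  76.3] rect [np.float32(43.661858), np.float32(20.031015)] long axis deg -13.89
```

```bash
python3 -m jog '[{"dx":0,"dy":-0.1,"dz":-1,"yaw":0.04},{"dx":0,"dy":0,"dz":-2,"yaw":0.03},{"dx":0,"dy":0,"dz":-2,"yaw":0},{"dx":0,"dy":0,"dz":-2,"yaw":0},{"dx":0,"dy":0,"dz":-1.5,"yaw":0},{"dx":0,"dy":0,"dz":-1,"yaw":0},{"dx":0,"dy":0,"dz":-0.4,"yaw":0},{"dx":0,"dy":0,"dz":0,"yaw":0}]' >/dev/null; python3 st.py
```

```text
t 10.8 [470.   76.6  45.7] jaw 75.12 tilt [0.0071 0.0069] w 1.001 F [ 0.  -0.7  0.5] q [ 0.13  0.53  2.06  0.01  0.55 -1.19]
```

```bash
python3 -m jog '[{"dx":-0.1,"dy":0,"dz":-0.6,"yaw":0.015},{"dx":-0.1,"dy":0,"dz":-0.7,"yaw":0},{"dx":0,"dy":0,"dz":-0.7,"yaw":0},{"dx":0,"dy":0,"dz":-0.5,"yaw":0},{"dx":0,"dy":0,"dz":-0.3,"yaw":0},{"dx":0,"dy":0,"dz":-0.1,"yaw":0},{"dx":0,"dy":0,"dz":0,"yaw":0},{"dx":0,"dy":0,"dz":0,"yaw":0}]' >/dev/null; python3 st.py
```

```text
t 11.47 [469.8  76.9  16.1] jaw 76.0 tilt [0.0112 0.0076] w 1.001 F [ 0.1  0.  -0.1] q [ 0.13  0.59  2.06  0.01  0.48 -1.2 ]
```

```bash
python3 -m jog '[{"dx":-0.2,"dy":0,"dz":0,"yaw":0},{"dx":0,"dy":0,"dz":0,"yaw":0},{"dx":0,"dy":0,"dz":0,"yaw":0}]' >/dev/null; python3 st.py
python3 -m jog '[{"dx":0,"dy":0,"dz":0,"yaw":0},{"dx":0,"dy":0,"dz":0,"yaw":0},{"dx":0,"dy":0,"dz":0,"yaw":0},{"dx":0,"dy":0,"dz":0,"yaw":0},{"dx":0,"dy":0,"dz":0,"yaw":0},{"dx":0,"dy":0,"dz":0,"yaw":0},{"dx":0,"dy":0,"dz":0,"yaw":0}]' -1 >/dev/null; python3 st.py
```

```text
t 11.72 [468.   77.   16.5] jaw 76.0 tilt [0.0122 0.0077] w 0.999 F [ 0.1  0.5 -0.9] q [ 0.13  0.58  2.07  0.01  0.48 -1.2 ]
t 12.3 [468.2  77.   17.3] jaw 76.01 tilt [0.013  0.0078] w 0.506 F [ 0.6 -0.1  0.4] q [ 0.13  0.58  2.07  0.01  0.48 -1.2 ]
```

```bash
python3 -m jog '[{"dx":0,"dy":0,"dz":0.4,"yaw":0},{"dx":0,"dy":0,"dz":1,"yaw":0},{"dx":0,"dy":0,"dz":1.8,"yaw":0},{"dx":0,"dy":0,"dz":2.4,"yaw":0},{"dx":0,"dy":0,"dz":2.4,"yaw":-0.05},{"dx":0,"dy":0,"dz":2.4,"yaw":-0.1},{"dx":0.5,"dy":-1,"dz":2.4,"yaw":-0.11},{"dx":0.8,"dy":-2,"dz":2,"yaw":-0.11}]' >/dev/null; python3 st.py
python3 -m jog '[{"dx":0.9,"dy":-2.3,"dz":1.8,"yaw":-0.11},{"dx":0.9,"dy":-2.3,"dz":1.5,"yaw":-0.11},{"dx":0.9,"dy":-2.3,"dz":1.2,"yaw":-0.11},{"dx":0.9,"dy":-2.3,"dz":1,"yaw":-0.11},{"dx":0.9,"dy":-2.3,"dz":0.8,"yaw":-0.11},{"dx":0.9,"dy":-2.3,"dz":0.5,"yaw":-0.11},{"dx":0.9,"dy":-2.3,"dz":0.5,"yaw":-0.11},{"dx":0.9,"dy":-2.0,"dz":0,"yaw":-0.11}]' >/dev/null; python3 st.py
```

```text
t 12.97 [472.2  47.5 169. ] jaw 54.28 tilt [-0.0021  0.0066] w 0.503 F [ 0.6  0.1 -4.2] q [ 0.07  0.3   2.    0.01  0.84 -0.88]
t 13.63 [ 542.6 -140.8  256.5] jaw 1.45 tilt [0.0101 0.0025] w 0.501 F [ 1.4  0.3 -4.1] q [-0.28  0.3   1.76  0.01  1.08 -0.31]
```

```bash
python3 -m jog '[{"dx":0.8,"dy":-1.5,"dz":0,"yaw":-0.06},{"dx":0.6,"dy":-0.8,"dz":0,"yaw":-0.02},{"dx":0.4,"dy":-0.4,"dz":0,"yaw":0},{"dx":0.2,"dy":-0.2,"dz":0,"yaw":0},{"dx":0,"dy":0,"dz":0,"yaw":0},{"dx":0,"dy":0,"dz":0,"yaw":0},{"dx":0,"dy":0,"dz":0,"yaw":0}]' >/dev/null; python3 st.py
python3 - <<'E'
from h import *
from plant import robot
c=robot.get_calibration('wrist')
im=robot.grab_frame('wrist')[:,:,::-1].copy();cv2.imwrite('pics/w5.png',im)
E
```

```text
t 14.22 [ 561.  -172.3  257.4] jaw -3.5 tilt [0.007  0.0027] w 0.503 F [-0.1  0.3 -3.7] q [-0.32  0.34  1.7   0.01  1.1  -0.26]
```

View pics/w5.png

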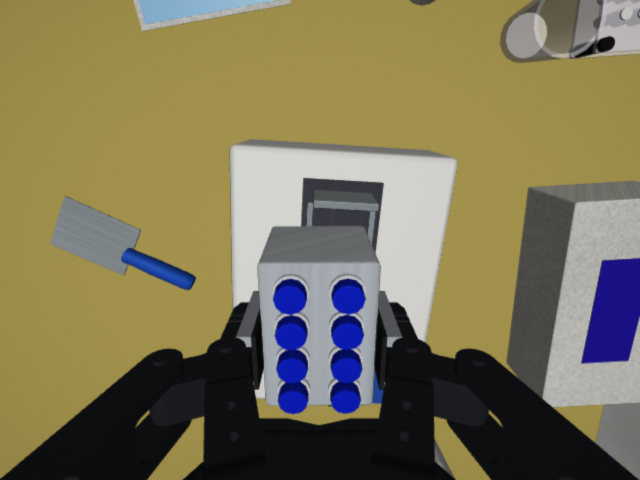

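The holder's far end plate is visible at (345,200), with the rest hidden behind the held block. I'll move about 7 cm past it to see the whole holder, and probably the dial too.

```bash
python3 -m jog '[{"dx":0.4,"dy":-1.2,"dz":0,"yaw":-0.03},{"dx":0.4,"dy":-1.8,"dz":0,"yaw":-0.03},{"dx":0.3,"dy":-1.5,"dz":0,"yaw":0},{"dx":0.2,"dy":-1,"dz":0,"yaw":0},{"dx":0.1,"dy":-0.4,"dz":0,"yaw":0},{"dx":0,"dy":0,"dz":0,"yaw":0},{"dx":0,"dy":0,"dz":0,"yaw":0},{"dx":0,"dy":0,"dz":0,"yaw":0}]' >/dev/null; python3 st.py
python3 - <<'E'
from h import *
from plant import robot
c=robot.get_calibration('wrist')
im=robot.grab_frame('wrist')[:,:,::-1].copy();cv2.imwrite('pics/w6.png',im)
E
```

```text
t 14.93 [ 575.6 -237.3  256.9] jaw -7.19 tilt [0.0061 0.0026] w 0.505 F [-0.1 -0.2 -2.9] q [-0.41  0.39  1.62  0.01  1.13 -0.29]
```

View pics/w6.png

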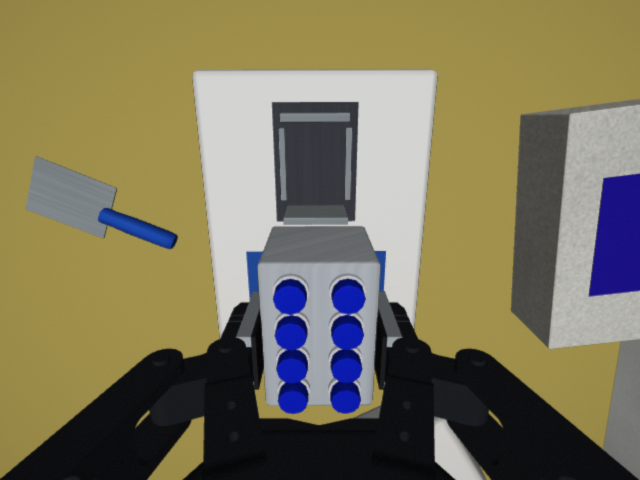

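The whole holder is now visible: dark base from (273,102) to (357,221), far plate top at (315,117), near plate at (316,213), lips at x 283 and 348. I'll measure its pose.

Run:
```python
from h import *
from plant import robot
c=robot.get_calibration('wrist');im=cv2.imread('pics/w6.png');g=cv2.cvtColor(im,cv2.COLOR_BGR2GRAY).astype(int)
for r in (107,117,150,165,180):print(r,list(zip(range(268,364),g[r,268:364]))[::1] if 0 else ' '.join(map(str,g[r,268:292])),'|',' '.join(map(str,g[r,338:362])))
for x in (300,315,330):print(x,' '.join(map(str,g[96:128,x])),'|',' '.join(map(str,g[196:232,x])))
```

```text
107 211 211 209 185 98 59 56 57 57 57 56 55 55 54 56 58 57 56 55 56 57 56 57 55 | 57 56 54 54 55 54 55 57 56 57 56 54 53 54 54 54 53 53 53 65 134 198 210 212
117 212 211 212 205 129 70 57 56 59 58 57 61 115 129 129 130 128 129 129 131 129 130 130 129 | 125 126 127 126 126 126 125 127 124 126 124 114 67 53 55 53 53 53 54 76 171 206 211 211
150 211 211 211 212 208 178 95 60 57 58 65 106 129 133 133 130 121 68 55 56 57 57 57 57 | 57 56 56 55 56 55 55 63 118 131 132 131 129 93 64 54 54 55 75 162 203 211 211 211
165 210 210 211 211 211 205 135 73 58 58 58 60 118 131 134 133 126 90 63 58 57 57 57 58 | 59 55 56 54 55 56 61 89 123 132 133 132 122 69 54 56 54 61 107 196 209 211 211 212
180 211 211 211 211 210 211 203 111 62 58 56 63 98 128 134 133 131 121 68 54 56 56 56 58 | 58 58 57 57 57 56 64 120 132 135 134 132 120 74 55 56 54 76 163 203 210 211 211 212
300 211 211 211 212 209 188 86 56 53 55 55 54 55 54 56 57 71 110 133 132 131 129 129 129 128 102 57 55 56 55 56 55 | 55 57 56 55 55 57 56 55 60 67 79 80 80 79 80 80 80 79 81 81 80 100 136 135 132 130 131 133 152 193 149 105 100 98 98 97
315 212 212 212 211 210 187 81 54 55 54 55 54 54 55 54 56 73 110 132 132 129 128 129 130 125 99 56 55 56 57 54 56 | 57 56 57 56 57 55 56 55 60 70 79 82 81 81 81 81 81 79 80 81 83 96 131 134 131 129 130 136 160 189 132 99 97 100 101 102
330 212 211 211 211 208 187 80 54 54 55 54 55 54 55 53 55 73 112 131 130 127 127 127 128 123 96 61 54 54 55 56 54 | 56 56 56 57 56 57 56 56 60 74 80 80 81 80 80 81 80 81 80 81 82 99 130 133 130 128 128 133 159 189 132 104 101 102 101 102
```

```bash
python3 - <<'E'
from h import *
from plant import robot
c=robot.get_calibration('wrist');f=lambda uv,z:p2w(c,uv,z)[:,:2].round(1)
F=f([[300,121],[330,121]],136);N=f([[300,217],[330,217]],136);print('plates',F.tolist(),N.tolist())
L=f([[272.1,117],[273.7,150],[274.8,180]],94);Rr=f([[357.6,117],[356.7,150],[355.7,180]],94);print('base L',L.tolist(),'R',Rr.tolist())
l=f([[284.7,150],[285.8,180]],99);r=f([[345.7,150],[344.7,180]],99);print('lip in',l.tolist(),r.tolist())
pe=f([[279.7,117],[349.3,117]],136);print('far plate ends',pe.tolist())
a=(Rr[0]-L[0]);b=L[0]-L[2]
d=F.mean(0)-N.mean(0);print('plate sep',np.linalg.norm(d),'angles x',np.degrees(np.arctan2(a[1],a[0])),'y-90',np.degrees(np.arctan2(b[1],b[0]))-90, np.degrees(np.arctan2(*(Rr[0]-Rr[2])[::-1]))-90, np.degrees(np.arctan2(*(pe[1]-pe[0])[::-1])),np.degrees(np.arctan2(*(F[1]-F[0])[::-1])))
th=np.radians(-7.5);X=np.array([np.cos(th),np.sin(th)]);Y=np.array([-np.sin(th),np.cos(th)])
cx=np.mean([(L.mean(0)+Rr.mean(0))@X/2,(l.mean(0)+r.mean(0))@X/2,pe.mean(0)@X]);print([(L.mean(0)+Rr.mean(0))@X/2,(l.mean(0)+r.mean(0))@X/2,pe.mean(0)@X])
cy=(F.mean(0)+N.mean(0))@Y/2;print('holder',cx*X+cy*Y)
# held block, caps at TCP z + 53-17.3
s=robot.sense();W=caps(cv2.imread('pics/w6.png'),c,s['ee_pos'][2]-17.3+52,(265,375,270,415));pose(W);print(s['ee_pos'])
E
python3 st.py
```

```text
plates [[574.2, -157.0], [595.3, -159.6]] [[564.2, -226.4], [587.1, -229.4]]
base L [[550.2, -151.2], [547.2, -177.2], [544.0, -202.2]] R [[619.4, -160.0], [616.2, -186.1], [613.0, -211.1]]
lip in [[556.8, -178.0], [553.9, -202.7]] [[606.7, -184.4], [603.4, -209.0]]
far plate ends [[560.5, -152.5], [609.0, -158.7]]
plate sep 70.19237850365236 angles x -7.247268893487703 y-90 -6.931356798315875 -7.138815910174699 -7.284897611913281 -7.024732123106748
[np.float64(600.354826348595), np.float64(600.4963899184702), np.float64(600.0572581977757)]
holder [ 580.06308993 -193.08197545]
[[289.3, 297.8, 818.0], [346.9, 345.7, 2878.0], [291.4, 365.2, 2063.0]]
n 3 mean [ 574.2 -228.9] rect [np.float32(20.015707), np.float32(27.451275)] long axis deg 82.84
[ 575.52338012 -237.11032905  256.92457241]
t 14.98 [ 575.5 -237.1  256.9] jaw -7.17 tilt [0.0061 0.0026] w 0.508 F [-0.3  0.2 -3.6] q [-0.41  0.39  1.62  0.01  1.13 -0.29]
```

```bash
python3 - <<'E'
from h import *
from plant import robot
c=robot.get_calibration('wrist')
W=p2w(c,[[290.5,292],[348.5,292],[291.5,329],[347,329],[292.5,363],[346,363],[293,395],[346,395]],256.9-17.3+53)[:,:2];pose(W)
E
python3 -m jog '[{"dx":0.1,"dy":0.6,"dz":-0.5,"yaw":0},{"dx":0.1,"dy":1,"dz":-1,"yaw":0},{"dx":0.1,"dy":1,"dz":-1.3,"yaw":0},{"dx":0.1,"dy":0.7,"dz":-1.3,"yaw":0},{"dx":0,"dy":0.3,"dz":-1.3,"yaw":0},{"dx":0,"dy":0.1,"dz":-1,"yaw":0},{"dx":0,"dy":0,"dz":-0.5,"yaw":0},{"dx":0,"dy":0,"dz":0,"yaw":0}]' >/dev/null; python3 st.py
python3 -m jog '[{"dx":0,"dy":0,"dz":0,"yaw":0},{"dx":0,"dy":0,"dz":0,"yaw":0}]' >/dev/null; python3 st.py
```

```text
n 8 mean [ 577.3 -232.4] rect [np.float32(19.754839), np.float32(42.71974)] long axis deg 82.58
t 15.65 [ 578.4 -190.3  181.6] jaw -6.93 tilt [0.0048 0.0047] w 0.505 F [-1.4  0.7 -4.4] q [-0.34  0.46  1.71  0.01  0.98 -0.22]
t 15.82 [ 578.4 -189.8  181.3] jaw -6.9 tilt [0.0041 0.0049] w 0.5 F [-0.   0.2 -3.2] q [-0.34  0.46  1.71  0.01  0.98 -0.22]
```

```bash
python3 - <<'E'
from h import *
im=cv2.imread('pics/w6.png');g=cv2.cvtColor(im,cv2.COLOR_BGR2GRAY).astype(int)
import numpy as np
# camera relative to tool is rigid: use now's calibration and pose, shifting tool to w6 pose is unnecessary
from plant import robot
c=robot.get_calibration('wrist');s=robot.sense();T=s['ee_pos'];r=tool(s);zb=T[2]-17.3
y=r[:2,2];x=r[:2,1]
print('cam dir',y)
for n,uv,z in [('front bottom',[[275,227],[365,227]],zb),('front top',[[265,263],[375,263]],zb+45),('back top',[[270,404],[370,404]],zb+45)]:
    W=p2w(c,uv,z)[:,:2]-T[:2];print(n,'along tool z',(W@y).round(1),'along jaw',(W@x).round(1))
for col in (275,320,365):print(' '.join(map(str,g[220:272,col])))
print(' '.join(map(str,g[392:416,320])))
hsv=cv2.cvtColor(im,cv2.COLOR_BGR2HSV).astype(int);m=(hsv[...,0]>108)&(hsv[...,0]<130)&(hsv[...,1]>150)
print([ ''.join('#' if v else '.' for v in m[rr,270:372]) for rr in range(272,300,3)])
E
python3 - <<'E'
import cv2
cv2.imwrite('pics/w6c.png',cv2.resize(cv2.imread('pics/w6.png')[200:420,230:410],None,fx=2.7,fy=2.7))
E
```

```text
cam dir [-0.12007975 -0.99274956]
front bottom along tool z [-32.8 -32.7] along jaw [-19.3  23.1]
front top along tool z [-33.3 -33.2] along jaw [-17.7  20.8]
back top along tool z [28.2 28.4] along jaw [-18.6  21.8]
207 208 209 210 208 198 150 105 102 100 100 102 100 102 99 98 98 99 99 103 102 101 102 102 104 102 102 103 104 105 107 108 107 105 102 101 104 106 103 104 103 111 131 152 168 170 171 170 170 171 171 171
131 129 129 135 160 188 130 101 100 101 103 101 102 102 102 100 102 104 105 106 107 106 105 103 102 103 103 104 104 104 105 105 105 103 102 104 102 102 104 103 103 115 135 156 167 167 168 167 167 166 167 166
209 211 211 209 210 210 207 199 184 153 140 111 100 97 101 101 102 102 105 105 103 102 102 101 101 101 103 102 104 105 104 102 104 106 108 105 104 105 106 106 106 117 140 159 172 173 173 172 172 173 172 173
164 164 164 163 164 163 164 164 164 163 165 161 151 135 140 142 141 141 142 141 142 141 141 141
['......................................................................................................', '.............................................................
[... 191 characters left out ...]
..............................################................', '.........#######################..................................########################............', '.......###########################..............................############################..........', '......#############################............................##############################.........', '.....###############################..........................################################........', '....################################..........................#################################.......', '....################################...........................################################.......']
```

View pics/w6c.png

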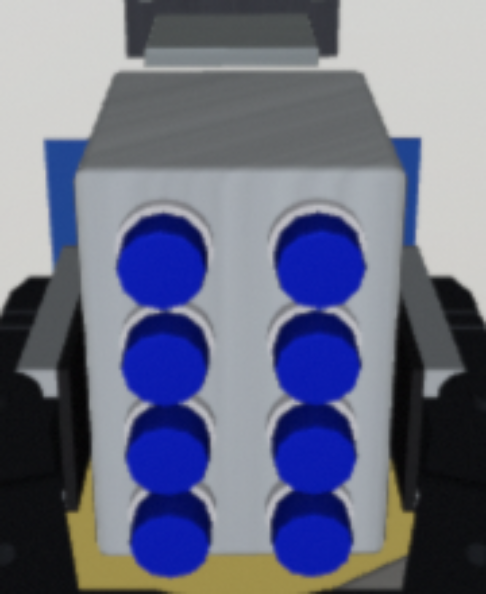

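```bash
python3 -m jog '[{"dx":0.1,"dy":-0.2,"dz":-0.3,"yaw":0},{"dx":0.1,"dy":-0.2,"dz":-0.4,"yaw":0},{"dx":0,"dy":0,"dz":-0.2,"yaw":0},{"dx":0,"dy":0,"dz":0,"yaw":0},{"dx":0,"dy":0,"dz":0,"yaw":0},{"dx":0,"dy":0,"dz":0,"yaw":0}]' >/dev/null; python3 st.py
```

```text
t 16.32 [ 582.2 -196.1  173.9] jaw -7.0 tilt [0.0087 0.0031] w 0.507 F [ 0.6 -0.1 -4.5] q [-0.35  0.47  1.7   0.01  0.96 -0.23]
```

```bash
python3 -m jog '[{"dx":-0.14,"dy":0.14,"dz":-0.2,"yaw":0},{"dx":0,"dy":0,"dz":-0.4,"yaw":0},{"dx":0,"dy":0,"dz":-0.2,"yaw":0},{"dx":0,"dy":0,"dz":0,"yaw":0},{"dx":0,"dy":0,"dz":0,"yaw":0},{"dx":0,"dy":0,"dz":0,"yaw":0}]' >/dev/null; python3 st.py
```

```text
t 16.82 [ 580.5 -194.5  165.1] jaw -7.0 tilt [0.0088 0.0031] w 0.505 F [ 0.3 -0.1 -3.6] q [-0.35  0.48  1.71  0.01  0.94 -0.23]
```

```bash
python3 -m jog '[{"dx":0,"dy":0,"dz":-0.3,"yaw":0},{"dx":0,"dy":0,"dz":-0.5,"yaw":0},{"dx":0,"dy":0,"dz":-0.5,"yaw":0},{"dx":0,"dy":0,"dz":-0.4,"yaw":0},{"dx":0,"dy":0,"dz":-0.3,"yaw":0},{"dx":0,"dy":0,"dz":-0.1,"yaw":0},{"dx":0,"dy":0,"dz":0,"yaw":0},{"dx":0,"dy":0,"dz":0,"yaw":0}]' >/dev/null; python3 st.py
```

```text
t 17.48 [ 580.4 -194.3  141.3] jaw -7.0 tilt [0.0081 0.0034] w 0.502 F [-0.7 -0.  -4.7] q [-0.35  0.51  1.72  0.01  0.9  -0.23]
```

```bash
python3 -m jog '[{"dx":0,"dy":0,"dz":-0.3,"yaw":0},{"dx":0,"dy":0,"dz":-0.5,"yaw":0},{"dx":0,"dy":0,"dz":-0.5,"yaw":0},{"dx":0,"dy":0,"dz":-0.5,"yaw":0},{"dx":0,"dy":0,"dz":-0.3,"yaw":0},{"dx":0,"dy":0,"dz":-0.2,"yaw":0},{"dx":0,"dy":0,"dz":0,"yaw":0},{"dx":0,"dy":0,"dz":0,"yaw":0}]' >/dev/null; python3 st.py
```

```text
t 18.15 [ 580.5 -194.4  115.8] jaw -7.0 tilt [0.0083 0.0033] w 0.505 F [ 0.   0.8 -3.9] q [-0.35  0.55  1.73  0.01  0.85 -0.23]
```

```bash
python3 -m jog '[{"dx":0,"dy":0,"dz":-0.2,"yaw":0},{"dx":0,"dy":0,"dz":-0.2,"yaw":0},{"dx":0,"dy":0,"dz":-0.1,"yaw":0},{"dx":0,"dy":0,"dz":0,"yaw":0},{"dx":0,"dy":0,"dz":0,"yaw":0}]' >/dev/null; python3 st.py
python3 -m jog '[{"dx":0,"dy":0,"dz":-0.1,"yaw":0},{"dx":0,"dy":0,"dz":-0.1,"yaw":0},{"dx":0,"dy":0,"dz":0,"yaw":0}]' >/dev/null; python3 st.py
```

```text
t 18.57 [ 581.3 -194.5  112. ] jaw -6.99 tilt [0.01   0.0028] w 0.507 F [ 0.2  0.5 -4.7] q [-0.35  0.56  1.74  0.01  0.84 -0.23]
t 18.82 [ 581.6 -194.5  111.9] jaw -6.99 tilt [0.0108 0.0025] w 0.502 F [ 0.4  0.1 -3.8] q [-0.35  0.56  1.74  0.01  0.84 -0.23]
```

```bash
python3 -m jog '[{"dx":0,"dy":0,"dz":-0.2,"yaw":0},{"dx":0,"dy":0,"dz":-0.1,"yaw":0},{"dx":0,"dy":0,"dz":-0.05,"yaw":0}]' >/dev/null; python3 st.py
```

```text
t 19.07 [ 581.9 -194.6  111.7] jaw -6.99 tilt [0.0114 0.002 ] w 0.506 F [-1.6  0.9 -0.6] q [-0.34  0.56  1.74  0.01  0.84 -0.23]
```

The force dropped to about zero at the expected height, so the block is on the holder floor. I'll release it and look.

```bash
python3 -m jog '[{"dx":0,"dy":0,"dz":0,"yaw":0},{"dx":0,"dy":0,"dz":0,"yaw":0},{"dx":0,"dy":0,"dz":0,"yaw":0},{"dx":0,"dy":0,"dz":0.3,"yaw":0},{"dx":0,"dy":0,"dz":0.8,"yaw":0},{"dx":0,"dy":0,"dz":1.5,"yaw":0},{"dx":0,"dy":0,"dz":2.5,"yaw":0},{"dx":0,"dy":0,"dz":2.5,"yaw":0}]' 1 >/dev/null; python3 st.py
python3 -m jog '[{"dx":0,"dy":-1,"dz":2.5,"yaw":0},{"dx":0,"dy":-2,"dz":2,"yaw":0},{"dx":0,"dy":-2.5,"dz":1,"yaw":0},{"dx":-0.2,"dy":-2.5,"dz":0.5,"yaw":0},{"dx":-0.4,"dy":-1.5,"dz":0,"yaw":0},{"dx":-0.2,"dy":-0.5,"dz":0,"yaw":0},{"dx":0,"dy":0,"dz":0,"yaw":0},{"dx":0,"dy":0,"dz":0,"yaw":0}]' >/dev/null; python3 st.py
python3 - <<'E'
from h import *
from plant import robot
c=robot.get_calibration('wrist')
im=robot.grab_frame('wrist')[:,:,::-1].copy();cv2.imwrite('pics/w7.png',im)
E
```

```text
t 19.73 [ 580.  -193.8  186. ] jaw -7.01 tilt [0.005  0.0048] w 0.996 F [ 0.7 -0.3 -0. ] q [-0.35  0.46  1.7   0.01  0.99 -0.23]
t 20.4 [ 575.1 -298.   262.2] jaw -6.88 tilt [ 0.0197 -0.0018] w 0.998 F [-0.6  0.7 -0.8] q [-0.5   0.42  1.56  0.01  1.14 -0.38]
```

View pics/w7.png

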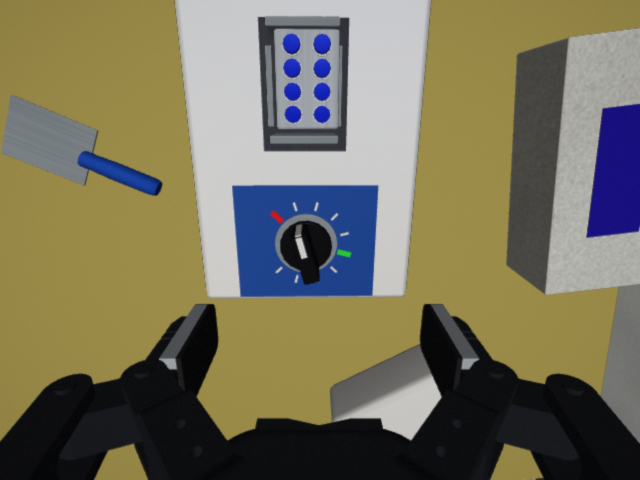

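The block sits in the holder at (307,78) between the plates, and its caps look square. The dial is at (306,244) with the pointer about 14° left of image-up. Red is at (277,216) and green at (344,254), so the dial is at the first click. I'll check the numbers.

```bash
python3 - <<'E'
from h import *
from plant import robot
c=robot.get_calibration('wrist');im=cv2.imread('pics/w7.png')
m,a=pose(caps(im,c,146,(270,340,30,128)))
th=np.radians(-7.15);Rm=np.array([[np.cos(th),np.sin(th)],[-np.sin(th),np.cos(th)]]);print('block in holder',Rm@(m-[580.1,-193.1]))
D=np.array([563.3,-327.0]);print(w2p(c,[*D,95]),w2p(c,[*D,133]))
for n,p,z in [('red',(277,216),90),('green',(344,254),90),('t1',(295,207),90),('ptr far',(297,226),133),('ptr near',(305,256),133)]:
    w=Rm@(p2w(c,p,z)[0,:2]-D);print(n,w.round(1),np.degrees(np.arctan2(w[1],w[0])).round(1))
E
python3 st.py
```

```text
[[291.1, 43.1, 253.0], [321.8, 43.3, 250.0], [291.5, 67.5, 232.0], [321.7, 67.6, 231.0], [292.1, 91.1, 215.0], [321.7, 91.1, 215.0], [292.4, 113.7, 202.0], [321.5, 113.9, 198.0]]
n 8 mean [ 583.3 -192.4] rect [np.float32(20.047516), np.float32(43.40589)] long axis deg 82.95
block in holder [3.05008291 1.09480746]
[[305.1177408 244.7149946]] [[304.34617922 260.49124   ]]
red [-25.6  26.2] 134.3
green [ 36.8 -11.3] -17.1
t1 [-9.  34.6] 104.5
ptr far [-5.6 29.7] 100.7
ptr near [0.6 4. ] 81.8
t 20.45 [ 575.1 -297.7  262.1] jaw -6.85 tilt [ 0.0194 -0.0017] w 0.998 F [ 0.2 -1.   0. ] q [-0.5   0.42  1.56  0.01  1.14 -0.38]
```

Run:
```python
from h import *
from plant import robot
c=robot.get_calibration('wrist');im=cv2.imread('pics/w7.png');g=cv2.cvtColor(im,cv2.COLOR_BGR2GRAY).astype(int)
th=np.radians(-7.15);Rm=np.array([[np.cos(th),np.sin(th)],[-np.sin(th),np.cos(th)]])
for r in (70,80,100,140):
    print(r,' '.join(map(str,g[r,256:284])),'|',' '.join(map(str,g[r,328:352])))
for uv,z in [((260.5,80),94),((348,80),94),((274.8,80),139),((340,80),139)]: print(uv,z,(Rm@(p2w(c,uv,z)[0,:2]-[580.1,-193.1])).round(1))
```

```text
70 204 204 204 196 111 61 54 56 55 58 115 125 126 126 124 114 64 54 63 118 147 157 158 159 161 161 161 151 | 48 62 141 165 162 160 159 155 153 143 130 108 121 121 65 50 51 52 52 80 185 202 203 203
80 203 203 204 197 146 76 55 54 55 63 96 121 126 127 126 116 73 55 55 74 136 153 158 159 161 161 161 161 | 159 162 164 164 161 160 158 155 152 141 119 124 126 112 70 54 53 52 56 100 187 203 203 203
100 203 203 204 203 198 145 77 54 54 54 67 119 128 127 127 126 116 66 53 62 113 145 157 160 161 163 162 160 | 162 163 163 163 161 159 157 154 147 136 101 119 120 80 57 52 53 53 72 156 196 203 204 205
140 204 205 205 204 204 205 198 144 76 53 53 53 53 58 111 123 125 124 126 125 125 126 125 125 126 125 125 125 | 121 122 120 123 122 121 122 121 121 107 69 54 53 53 52 55 53 70 156 196 204 204 205 205
(260.5, 80) 94 [-34.6   5.2]
(348, 80) 94 [35.6  5.6]
(274.8, 80) 139 [-18.9   1.3]
(340, 80) 139 [25.8  1.5]
```

```bash
python3 -m jog '[{"dx":-0.3,"dy":-0.6,"dz":-0.5,"yaw":0.06},{"dx":-0.4,"dy":-0.9,"dz":-1,"yaw":0.08},{"dx":-0.2,"dy":-0.6,"dz":-1.5,"yaw":0.06},{"dx":-0.1,"dy":-0.3,"dz":-1.5,"yaw":0.03},{"dx":0,"dy":0,"dz":-1.5,"yaw":0},{"dx":0,"dy":0,"dz":-1,"yaw":0},{"dx":0,"dy":0,"dz":-0.5,"yaw":0},{"dx":0,"dy":0,"dz":0,"yaw":0}]' >/dev/null; python3 st.py
python3 -m jog '[{"dx":0,"dy":0,"dz":0,"yaw":0},{"dx":0,"dy":0,"dz":0,"yaw":0}]' >/dev/null; python3 st.py
```

```text
t 21.12 [ 565.9 -312.9  182.5] jaw 7.46 tilt [0.0164 0.0075] w 0.998 F [-1.   0.   0.4] q [-0.53  0.5   1.62  0.02  1.   -0.67]
t 21.28 [ 566.3 -311.9  182.6] jaw 7.51 tilt [0.016  0.0079] w 0.999 F [-0.1  0.4  0.2] q [-0.53  0.5   1.62  0.02  1.01 -0.67]
```

```bash
python3 -m jog '[{"dx":-0.15,"dy":-0.4,"dz":-0.5,"yaw":0},{"dx":-0.15,"dy":-0.5,"dz":-1,"yaw":0},{"dx":0,"dy":-0.3,"dz":-1,"yaw":0},{"dx":0,"dy":0,"dz":-0.5,"yaw":0},{"dx":0,"dy":0,"dz":-0.2,"yaw":0},{"dx":0,"dy":0,"dz":0,"yaw":0},{"dx":0,"dy":0,"dz":0,"yaw":0},{"dx":0,"dy":0,"dz":0,"yaw":0}]' >/dev/null; python3 st.py
```

```text
t 21.95 [ 563.8 -326.   149.1] jaw 7.46 tilt [0.0188 0.0062] w 1.005 F [ 0.3 -0.8  0.6] q [-0.55  0.55  1.63  0.02  0.95 -0.69]
```

```bash
python3 -m jog '[{"dx":-0.1,"dy":-0.1,"dz":-0.5,"yaw":0},{"dx":0,"dy":0,"dz":-0.8,"yaw":0},{"dx":0,"dy":0,"dz":-0.9,"yaw":0},{"dx":0,"dy":0,"dz":-0.8,"yaw":0},{"dx":0,"dy":0,"dz":-0.5,"yaw":0},{"dx":0,"dy":0,"dz":-0.2,"yaw":0},{"dx":0,"dy":0,"dz":0,"yaw":0},{"dx":0,"dy":0,"dz":0,"yaw":0}]' >/dev/null; python3 st.py
```

```text
t 22.62 [ 562.6 -326.7  107.8] jaw 7.49 tilt [0.0185 0.0064] w 1.003 F [ 0.   0.3 -0.5] q [-0.55  0.6   1.65  0.02  0.87 -0.69]
```

Centred on the dial. Closing the fingers.

```bash
python3 -m jog '[{"dx":0,"dy":0,"dz":0,"yaw":0},{"dx":0,"dy":0,"dz":0,"yaw":0},{"dx":0,"dy":0,"dz":0,"yaw":0},{"dx":0,"dy":0,"dz":0,"yaw":0},{"dx":0,"dy":0,"dz":0,"yaw":0},{"dx":0,"dy":0,"dz":0,"yaw":0},{"dx":0,"dy":0,"dz":0,"yaw":0},{"dx":0,"dy":0,"dz":0,"yaw":0}]' -1 >/dev/null; python3 st.py;python3 -m jog '[{"dx":0,"dy":0,"dz":0,"yaw":0},{"dx":0,"dy":0,"dz":0,"yaw":0},{"dx":0,"dy":0,"dz":0,"yaw":0},{"dx":0,"dy":0,"dz":0,"yaw":0}]' -1 >/dev/null; python3 st.py
```

```text
t 23.28 [ 562.8 -327.1  109.4] jaw 7.54 tilt [0.0191 0.0051] w 0.149 F [ 0.8  0.4 -1.9] q [-0.55  0.6   1.65  0.02  0.88 -0.69]
t 23.62 [ 562.8 -327.2  109.4] jaw 7.56 tilt [0.0189 0.005 ] w 0.15 F [0.9 0.4 0. ] q [-0.55  0.6   1.65  0.02  0.88 -0.7 ]
```

```bash
python3 -m jog '[{"dx":0,"dy":0,"dz":0,"yaw":-0.06},{"dx":0,"dy":0,"dz":0,"yaw":-0.08},{"dx":0,"dy":0,"dz":0,"yaw":-0.08},{"dx":0,"dy":0,"dz":0,"yaw":-0.08},{"dx":0,"dy":0,"dz":0,"yaw":-0.08},{"dx":0,"dy":0,"dz":0,"yaw":-0.06},{"dx":0,"dy":0,"dz":0,"yaw":-0.03},{"dx":0,"dy":0,"dz":0,"yaw":0}]' >/dev/null; python3 st.py
```

```text
t 24.28 [ 563.1 -327.3  109.4] jaw -20.72 tilt [ 0.0194 -0.0045] w 0.15 F [-0.6  0.1 -0.2] q [-0.55  0.6   1.65  0.01  0.87 -0.19]
```

```bash
python3 -m jog '[{"dx":0,"dy":0,"dz":0,"yaw":-0.06},{"dx":0,"dy":0,"dz":0,"yaw":-0.1},{"dx":0,"dy":0,"dz":0,"yaw":-0.1},{"dx":0,"dy":0,"dz":0,"yaw":-0.1},{"dx":0,"dy":0,"dz":0,"yaw":-0.1},{"dx":0,"dy":0,"dz":0,"yaw":-0.08},{"dx":0,"dy":0,"dz":0,"yaw":-0.04},{"dx":0,"dy":0,"dz":0,"yaw":0}]' >/dev/null; python3 st.py
python3 -m jog '[{"dx":0,"dy":0,"dz":0,"yaw":-0.06},{"dx":0,"dy":0,"dz":0,"yaw":-0.1},{"dx":0,"dy":0,"dz":0,"yaw":-0.1},{"dx":0,"dy":0,"dz":0,"yaw":-0.1},{"dx":0,"dy":0,"dz":0,"yaw":-0.1},{"dx":0,"dy":0,"dz":0,"yaw":-0.08},{"dx":0,"dy":0,"dz":0,"yaw":-0.04},{"dx":0,"dy":0,"dz":0,"yaw":0}]' >/dev/null; python3 st.py
```

```text
t 24.95 [ 563.4 -327.6  109.4] jaw -54.94 tilt [ 0.0136 -0.0153] w 0.152 F [-0.1 -0.5  0.2] q [-0.54  0.6   1.65 -0.01  0.87  0.42]
t 25.62 [ 563.4 -328.1  109.4] jaw -88.67 tilt [ 0.003  -0.0201] w 0.15 F [ 0.5 -1.6  0.1] q [-0.54  0.6   1.65 -0.02  0.88  1.02]
```

```bash
python3 -m jog '[{"dx":0,"dy":0,"dz":0,"yaw":-0.06},{"dx":0,"dy":0,"dz":0,"yaw":-0.08},{"dx":0,"dy":0,"dz":0,"yaw":-0.08},{"dx":0,"dy":0,"dz":0,"yaw":-0.07},{"dx":0,"dy":0,"dz":0,"yaw":-0.05},{"dx":0,"dy":0,"dz":0,"yaw":-0.03},{"dx":0,"dy":0,"dz":0,"yaw":0},{"dx":0,"dy":0,"dz":0,"yaw":0}]' >/dev/null; python3 st.py
```

```text
t 26.28 [ 563.3 -328.3  109.4] jaw -109.61 tilt [-0.0033 -0.0182] w 0.155 F [-0.3 -1.1 -0.5] q [-0.54  0.61  1.64 -0.02  0.89  1.39]
```

```bash
python3 -m jog '[{"dx":0,"dy":0,"dz":0,"yaw":-0.03},{"dx":0,"dy":0,"dz":0,"yaw":-0.015},{"dx":0,"dy":0,"dz":0,"yaw":0},{"dx":0,"dy":0,"dz":0,"yaw":0}]' >/dev/null; python3 st.py
python3 -m jog '[{"dx":0,"dy":0,"dz":0,"yaw":0},{"dx":0,"dy":0,"dz":0,"yaw":0},{"dx":0,"dy":0,"dz":0,"yaw":0},{"dx":0,"dy":0,"dz":0,"yaw":0},{"dx":0,"dy":0,"dz":0,"yaw":0},{"dx":0,"dy":0,"dz":0.3,"yaw":0},{"dx":0,"dy":0,"dz":0.8,"yaw":0},{"dx":0,"dy":0,"dz":1.5,"yaw":0}]' 1 >/dev/null; python3 st.py
python3 -m jog '[{"dx":0,"dy":0,"dz":2,"yaw":0},{"dx":0,"dy":0,"dz":2.5,"yaw":0},{"dx":0,"dy":0,"dz":2.5,"yaw":0.05},{"dx":0,"dy":0,"dz":2,"yaw":0.1},{"dx":0,"dy":0,"dz":2,"yaw":0.12},{"dx":0,"dy":0,"dz":1.5,"yaw":0.12},{"dx":0,"dy":0,"dz":1,"yaw":0.12},{"dx":0,"dy":0,"dz":0.5,"yaw":0.12}]' >/dev/null; python3 st.py
python3 -m jog '[{"dx":0,"dy":0,"dz":0,"yaw":0.12},{"dx":0,"dy":0,"dz":0,"yaw":0.12},{"dx":0,"dy":0,"dz":0,"yaw":0.12},{"dx":0,"dy":0,"dz":0,"yaw":0.12},{"dx":0,"dy":0,"dz":0,"yaw":0.12},{"dx":0,"dy":0,"dz":0,"yaw":0.06},{"dx":0,"dy":0,"dz":0,"yaw":0},{"dx":0,"dy":0,"dz":0,"yaw":0}]' >/dev/null; python3 st.py
python3 - <<'E'
from h import *
from plant import robot
im=robot.grab_frame('wrist')[:,:,::-1].copy();cv2.imwrite('pics/w8.png',im)
E
```

```text
t 26.62 [ 563.3 -328.3  109.4] jaw -111.81 tilt [-0.0037 -0.0178] w 0.15 F [-1.4 -0.6 -1. ] q [-0.54  0.61  1.64 -0.02  0.89  1.43]
t 27.28 [ 561.9 -327.2  133.8] jaw -111.55 tilt [-0.0078 -0.0155] w 0.999 F [-0.2 -1.8  0.6] q [-0.54  0.57  1.63 -0.02  0.93  1.42]
t 27.95 [ 561.9 -327.1  288.4] jaw -74.13 tilt [ 0.0079 -0.0219] w 1.002 F [ 0.5  0.5 -0.6] q [-0.54  0.4   1.53 -0.02  1.2   0.76]
t 28.62 [ 562.9 -327.6  299.6] jaw -34.49 tilt [ 0.0317 -0.0146] w 0.999 F [-0.3 -0.2 -0.6] q [-0.55  0.38  1.53  0.    1.2   0.05]
```

View pics/w8.png

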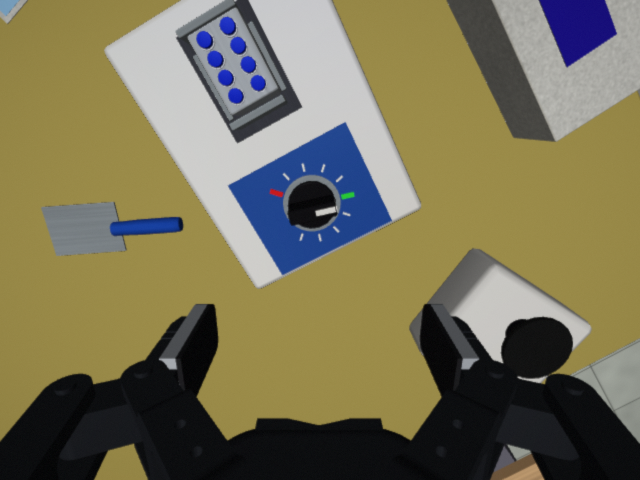

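The pointer is parallel to the line from the dial centre (312,202) to the green mark (347,195). The block is still seated, and the gripper is clear at z 300. Handing in.

Run:
```python
from h import *
from plant import robot
c=robot.get_calibration('wrist');im=cv2.imread('pics/w8.png')
m,a=pose(caps(im,c,146,(180,290,5,110)))
th=np.radians(-7.15);Rm=np.array([[np.cos(th),np.sin(th)],[-np.sin(th),np.cos(th)]]);print('block in holder',Rm@(m-[580.1,-193.1]))
w=np.diff(p2w(c,[[317,213],[335,210]],133)[:,:2]@Rm.T,axis=0)[0];print('pointer deg in shaker',np.degrees(np.arctan2(w[1],w[0])),'(click 5: about -15)')
robot.job_done()
```

```text
[[227.0, 25.1, 200.0], [203.8, 39.1, 192.0], [237.6, 44.9, 187.0], [214.6, 58.5, 189.0], [247.7, 64.0, 182.0], [225.0, 77.2, 177.0], [257.5, 82.4, 168.0], [235.3, 95.4, 168.0]]
n 8 mean [ 583.5 -192.8] rect [np.float32(20.011911), np.float32(43.534584)] long axis deg 82.92
block in holder [3.34277293 0.73453141]
pointer deg in shaker -18.173003338522022 (click 5: about -15)
the job is handed in; nothing more can be done
```

The job is handed in, with no verdict reported. I took the blue-capped block from the rack by its ends, set it on the pad and re-gripped it by its long faces. I then seated it in the holder, turned the dial from the first click to the fifth, and let go.

**Last checks**
- **Block:** it is about 3.3 mm (x) and 0.7 mm (y) from the holder's centre, within the 6 mm limit. It stands almost against one lip rather than centred. The lowering height and cap spacing say it sits flat; that is inferred, as I did not measure tilt directly.
- **Dial:** the pointer reads about -18° in the shaker's frame, against about -15° for the green mark, which is within picture error. The gripper's turn stopped just short of the fifth click (119.4° of 120°).
- **Robot:** the gripper is open and clear at about 300 mm height. It took about 29 s of the 64 s allowed.

**Also**
- My first jog call was refused for missing keys.
- I viewed 11 pictures, one over the budget of 10.
- I saw no contact with the orange-capped block or the bystanders, but I did not measure them again at the end.

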